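# Turn the parts carousel until the red-lidded tin stands at the sorting tray

## Robot

A 6-joint arm with a two-finger parallel gripper is mounted at the origin on the work surface. World frame = base frame: x ahead of the robot, y to its left, z up, the work surface at z = 0. Lengths are in m, angles in rad, forces in N, time in s.
With the tool pointing down it reaches from about 0.25 to 0.775 m from the base axis. Payload 4 kg.
Tool frame: the origin (TCP) lies midway between the tips of the shut fingers; the grasp point (between the pads) lies 19 mm behind it; z points along the fingers, y is the line along which they close (so a half turn about z gives the same grasp; the last joint's range is limited). The gripper opens to 94 mm and grips with 3 to 60 N. Pads are 16 mm wide; open, the fingers measure 119 mm over their backs; the gripper's body (75 mm by 177 mm) begins 78 mm behind the grasp point.
Start: joints at [1.009, 0.087, 1.371, -0, 1.684, -0.103], TCP at [0.244, 0.493, 0.206] pointing down, gripper open.
Joint ranges: [-3.1, 3.1], [-0.76, 2.03], [0.27, 2.55], [-1.08, 4.22], [0.17, 2.65], [-2.57, 2.57]. Speed limits (rad/s): [2.79, 2.79, 3.14, 3.14, 3.14, 3.14].

## Interface

Orientations are given as [roll, pitch, yaw] about the fixed x, y, z axes, in that order (R = Rz(yaw) Ry(pitch) Rx(roll)).
In Python, from bench import get_obs, snapshot, close_job gives the robot as it stands. The module is installed in compiled form; this text tells all that it offers.
- The arm moves only by the tool drive_tool, never from a script. Its argument "commands" is a list of rows, each a list of 6 numbers: the shift along the tool's x, y, z in units of 0.04 m (1.0 is 0.04 m), then the turn, a rotation vector about the tool's x, y, z in units of 0.1 rad (1.0 is 0.1 rad). In form: [[dx, dy, dz, wx, wy, wz], ...]. A call has 1 to 20 rows; each row shifts and turns the commanded pose from where the row before left it, along the tool's axes as they then stand; what a row does not reach is not made up. A row lasts 1/8 s, in which the tool goes at most 62.5 mm and 10.7 degrees, less where a joint would pass 70% of its speed; a pose out of reach is approached as far as the arm can. A call with a number of a shift or a turn outside -1 to 1 is refused whole. A call with a gripper value outside its range is refused whole. "gripper" is the closure, from 0 (fully open) to 1 (shut), set as the call begins (left out, the last holds). The fingers move at their own pace and stop on an object; the grip force is fixed at half the most. Time passes only in rows, so rows that do not move let the fingers close. It gives the time, the measured TCP pose, the force, the opening and the grip force at its end, in the units of the state.
- get_obs(): the state, without advancing time (a new reading comes with each control period).
- snapshot(name): name is "scene" or "top" or "wrist"; returns a dict with "image" (420x560x3 uint8, blue, green, red), "range_z" (420x560 float32, m along the optical axis (not along the pixel's ray), 0 where there is no reading), "fx", "fy", "cx", "cy" (pixels), "rvec" (rotation vector, rad) and "tvec" (3), from world to camera coordinates, as OpenCV has them. Camera axes: x right, y down, z forward; pixel columns grow to the right and rows downward; lengths in m; the calibration is good to about 2 mm. A picture is of the moment at which its call begins.
- close_job(): hands the job in; it is judged then, once.
The state is a dict: "time": time; "joint_positions": joint angles; "qvel": joint speeds; "joint_torque": joint torques, N m; "tool_pos": TCP position; "ee_rot": TCP orientation; "wrist_force": force on the tool from outside, world axes, zero at the start; "wrist_torque": the same for the moment, N m; "width": finger opening in m; "finger_force": force on a finger pad.
Only numpy, scipy, OpenCV 4.12 (cv2) and the standard library are available. Lean on these libraries where they do the work, as an engineer would, in place of code of your own. Each camera call takes 0.05 s, during which the arm holds its last target. There are 200 camera calls.

## Task

Turn the flower-shaped parts carousel by pushing the edge of its wooden disc with your fingertips until the red-lidded tin stands squarely in front of the middle of the small felt-lined sorting tray, and leave the carousel standing still. Pinch and grasp nothing, neither the disc nor a tin: leave the tins untouched and upright on their cork pads, and do not disturb anything else on the board.

Things in the scene. Friction and masses are not known exactly. Their poses are not given: they have to be found in the camera images.
- stand: Fixed stand of the carousel, screwed to the board. Origin on the board surface, on the carousel's vertical turning axis; its own -x points from the axis to the sorting tray (the front, roughly towards the robot), z up. Under the disc it has a round wooden foot, radius 75 mm, and in front a flat strip, 70 mm wide and 6 mm high, that runs out to the tray.
- tray_center (a point): Middle of the sorting tray's floor: a shallow wooden tray with grey felt, fixed to the stand, 64 mm deep (along the stand's x), 110 mm wide, walls 14 mm high, its middle 180 mm in front of the axis. Clear of the turning disc.
- carousel: Pale plywood disc, 20 mm thick, turning endlessly either way on the stand's vertical axis. Origin on the axis at its underside, 28 mm above the board; z up. Flower outline: middle disc of radius 88 mm with six round petals, radius 42 mm, centred 92 mm from the axis at 0, 60 ... 300 degrees from its own x, counter-clockwise from above; outermost radius 134 mm.
- notch (a point): One of six like notches in the disc's edge between petals (at 30, 90 ... 330 degrees from the disc's x): this is the one at 30, 125 mm from the axis, level with the disc's top. From this point it is 22 mm to the petal on either side. A fingertip lowered here pushes the petal round; 2 to 4 N moves it, and it stops where it is left. Only the strip and tray lie below, at the front.
- tin_red: The tin to bring to the front: round aluminium tin with a red screw lid, 56 mm across, 36 mm high, about 0.1 kg, loose on the cork pad of the petal at 180 degrees (the disc's own -x), its top 86 mm above the board. Origin: centre of its underside, 92 mm from the axis.
- empty_petal (a point): Centre of the top of the one petal without a tin, at 120 degrees of the disc, 92 mm from the axis, level with the disc's top. Each petal bears a cork pad, 64 mm across and 2 mm thick.
- tin_yellow: The same tin with a yellow lid, loose on the cork pad of another petal; not to be touched. Origin: centre of its underside.
- tin_blue: The same tin with a blue lid, loose on the cork pad of another petal; not to be touched. Origin: centre of its underside.
- tin_black: The same tin with a black lid, loose on the cork pad of another petal; not to be touched. Origin: centre of its underside.
- tin_white: The same tin with a white lid, loose on the cork pad of another petal; not to be touched. Origin: centre of its underside.
- boot_last: Loose bystander: carved pine boot last, 270 mm long (along its own x), 92 mm wide, 106 mm high, standing on its sole to the left of the carousel. Origin: underside, in the middle. Farther left, at the board's edge, a parts cabinet, 250 mm high, is fixed.
- pliers: Loose bystander: chrome locking pliers lying flat to the right of the carousel, about 240 mm long (along own x), 60 mm wide, 14 mm high. Origin: underside, in the middle. Farther right, at the board's edge, a green lever grommet setter, 300 mm high, is fixed.
- tube_offcut: Loose bystander: dull aluminium tube offcut standing on end to the right of the carousel, 28 mm across, 115 mm high. Origin: centre of its underside.
There are look-alikes about, which are no part of the job. Of the things like the tin_red, leave any that is pink; of the rest the larger one is meant.

How it is judged:
On the way:
1. the fingers push the wooden disc (contact force between the fingers and carousel above 0.2 N), for 0.02 s.
At the end, for the whole second after the job is handed in: The red-lidded tin stands at the front of the carousel, its centre within 12 mm of the tray's centre line (about 7 degrees), the carousel is still, and all five tins stand upright on the disc (y of tin_red in the frame of stand between -0.012 and 0.012 m and x of tin_red in the frame of stand below -0.07 m and angular speed of carousel below 0.05 rad/s and z of tin_red in the frame of carousel between 0.018 and 0.026 m and angle between each of tin_red, tin_yellow, tin_blue, tin_black, tin_white's own z axis and vertical below 0.1 rad and z of tin_yellow in the frame of carousel between 0.018 and 0.026 m and z of tin_blue in the frame of carousel between 0.018 and 0.026 m and z of tin_black in the frame of carousel between 0.018 and 0.026 m and z of tin_white in the frame of carousel between 0.018 and 0.026 m); the robot touches nothing.
It fails at once if a tin is touched (contact force between any of the fingers, the arm and tin_red above 1 N or contact force between any of the fingers, the arm and tin_yellow above 1 N or contact force between any of the fingers, the arm and tin_blue above 1 N or contact force between any of the fingers, the arm and tin_black above 1 N or contact force between any of the fingers, the arm and tin_white above 1 N).
It fails at once if a tin is lifted, tipped or moved off its cork pad (z of any of tin_red, tin_yellow, tin_blue, tin_black, tin_white in the frame of carousel above 0.03 m or angle between any of tin_red, tin_yellow, tin_blue, tin_black, tin_white's own z axis and vertical above 0.25 rad or horizontal distance between any of tin_red, tin_yellow, tin_blue, tin_black, tin_white and carousel above 0.108 m or horizontal distance between any of tin_red, tin_yellow, tin_blue, tin_black, tin_white and carousel below 0.076 m).
It fails at once if the disc is taken between the fingers (fingers astride a petal) ((horizontal distance between the grasp point and tin_red below 0.03 m and height (world z) of the grasp point below 0.06 m) or (horizontal distance between the grasp point and tin_yellow below 0.03 m and height (world z) of the grasp point below 0.06 m) or (horizontal distance between the grasp point and tin_blue below 0.03 m and height (world z) of the grasp point below 0.06 m) or (horizontal distance between the grasp point and tin_black below 0.03 m and height (world z) of the grasp point below 0.06 m) or (horizontal distance between the grasp point and tin_white below 0.03 m and height (world z) of the grasp point below 0.06 m) or (horizontal distance between the grasp point and empty_petal below 0.03 m and height (world z) of the grasp point below 0.06 m)).
It fails at once if the boot last, the pliers or the tube offcut is moved or knocked over (distance of any of boot_last, pliers, tube_offcut from where it was at the start of the episode above 0.015 m or angle between any of tube_offcut, boot_last's own z axis and vertical above 0.3 rad).
It also fails if it takes over 61 s, if anything falls off the work surface, if the arm or the gripper's body presses on something with over 40 N, if the wrist force passes 120 N, or if a joint passes its speed limit or range.

## Working session

There is one attempt and no reset: what is moved stays moved. The work goes in short steps, Python scripts to look and compute and a tool call to move; the robot and the scene stay as the last step left them, time stands still between calls to the robot, and variables do not carry over. Pictures are saved under pics/ and viewed, at most 10 in all, crops included, and the job is handed in when it is done.

Besides the shell and the picture viewer there is one more tool, called in YAML: its name, and indented under it one key for each argument. drive_tool: Moves the arm, as the interface text tells. Its arguments: {"type":"object","properties":{"commands":{"type":"array"},"gripper":{"type":"number"}},"required":["commands"]}

```bash
mkdir -p pics
python3 - <<'E'
from bench import *
import cv2,pickle
d={n:snapshot(n) for n in("top","scene")}
pickle.dump(d,open('d.pkl','wb'))
for n in d: cv2.imwrite(f'pics/{n}1.png',d[n]['image'])
o=get_obs();print(o['time'],o['tool_pos'],o['ee_rot'],o['width'])
E
```

```text
0.1 [0.24333042 0.49270607 0.20444017] [-3.13966289e+00 -1.82494537e-04  2.68275687e+00] 0.09381012426055718
```

View pics/top1.png

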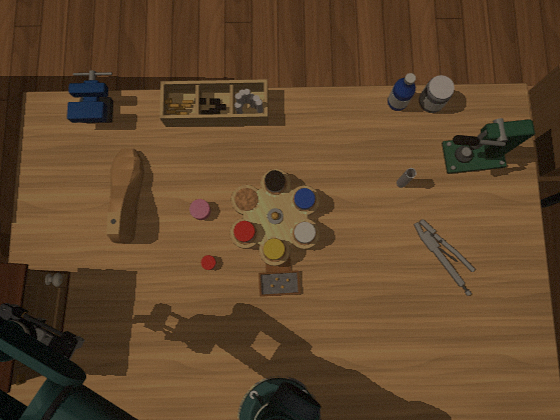

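View pics/scene1.png

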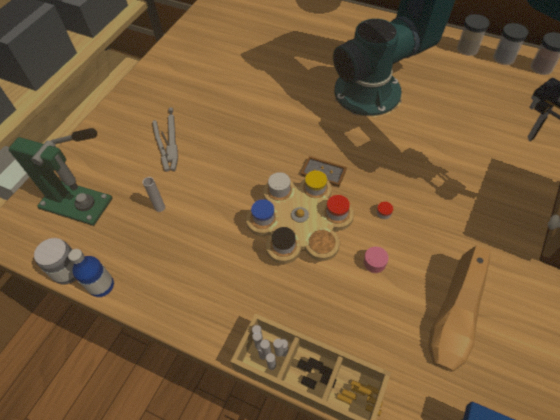

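The top view shows the carousel at about (275,215), with the tray in front at (281,284). The red tin sits on its left-front petal (244,232), yellow is at the front (275,250), and the empty petal is at (246,199). The look-alikes, pink (200,209) and small red (209,262), stand off the disc. Next I'll measure the lids and the tray.

```bash
cat > h.py <<'E'
import cv2,numpy as np
def ray(s,px,z):
    R,_=cv2.Rodrigues(np.array(s['rvec'],float));t=np.array(s['tvec'],float).ravel()
    K=np.array([[s['fx'],0,s['cx']],[0,s['fy'],s['cy']],[0,0,1]])
    c=-R.T@t;d=R.T@np.linalg.inv(K)@np.array([px[0],px[1],1.])
    return (c+d*(z-c[2])/d[2])
def proj(s,P):
    K=np.array([[s['fx'],0,s['cx']],[0,s['fy'],s['cy']],[0,0,1]])
    return cv2.projectPoints(np.array([P],float),np.array(s['rvec'],float),np.array(s['tvec'],float),K,None)[0].ravel()
HSV={'red':[((0,150,70),(6,255,255)),((174,150,70),(180,255,255))],'yellow':[((22,170,90),(32,255,255))],'blue':[((105,130,50),(125,255,255))]}
def blobs(s,col,amin=60):
    h=cv2.cvtColor(s['image'],cv2.COLOR_BGR2HSV);m=0
    for a,b in HSV[col]: m=m|cv2.inRange(h,a,b)
    n,_,st,ce=cv2.connectedComponentsWithStats(m)
    return [(int(st[i,4]),ce[i].round(1)) for i in range(1,n) if st[i,4]>=amin]
E
python3 - <<'E'
import pickle
from h import *
d=pickle.load(open('d.pkl','rb'))
for n in d:
    s=d[n];print(n,'fx',s['fx'])
    for c in HSV:
        for a,p in blobs(s,c): print(c,a,p,ray(s,p,.086).round(4))
s=d['top']
for nm,p,z in(('hub',(275,215.5),.055),('trayL',(261,283),.014),('trayR',(301,283),.014),('trayTL',(260,274),.014),('trayTR',(300,271),.014),('trayBL',(261,296),.014),('trayBR',(302,294),.014),('tube',(410,172),.115),('empty',(246,199),.05),('black',(275,180),.086),('white',(304.5,232),.086)):print(nm,ray(s,p,z).round(4))
im=np.hstack([cv2.resize(s['image'][165:305,205:345],None,fx=4,fy=4,interpolation=cv2.INTER_CUBIC)])
cv2.imwrite('pics/crop.png',im)
E
```

```text
top fx 488.4916335495432
red 341 [243.9 230.9] [0.4855 0.0834 0.086 ]
red 175 [208. 262.] [0.4057 0.1769 0.086 ]
yellow 316 [273.5 248.6] [0.4376 0.0062 0.086 ]
blue 232 [402.5  88.9] [ 0.8742 -0.3565  0.086 ]
blue 341 [86.5 87. ] [0.8968 0.5209 0.086 ]
blue 597 [ 85.  108.5] [0.8337 0.5214 0.086 ]
blue 301 [304.2 198. ] [ 0.5709 -0.0771  0.086 ]
scene fx 467.5162045550835
red 346 [337.8 204.5] [0.4926 0.0865 0.086 ]
red 157 [384.9 208. ] [0.4573 0.1931 0.086 ]
yellow 331 [315.6 179.5] [0.4444 0.009  0.086 ]
blue 297 [262.4 208.9] [ 0.5761 -0.0743  0.086 ]
blue 490 [ 87.6 269.9] [ 0.8759 -0.3589  0.086 ]
blue 400 [483.7 413.7] [0.8197 0.4988 0.086 ]
hub [0.5303 0.0019 0.055 ]
trayL [0.3515 0.0434 0.014 ]
trayR [ 0.3497 -0.0655  0.014 ]
trayTL [0.3759 0.046  0.014 ]
trayTR [ 0.3822 -0.0635  0.014 ]
trayBL [0.3166 0.0437 0.014 ]
trayBR [ 0.3201 -0.0675  0.014 ]
tube [ 0.6296 -0.3548  0.115 ]
empty [0.5783 0.0807 0.05  ]
black [ 6.215e-01 -1.000e-04  8.600e-02]
white [ 0.4798 -0.0757  0.086 ]
```

View pics/crop.png

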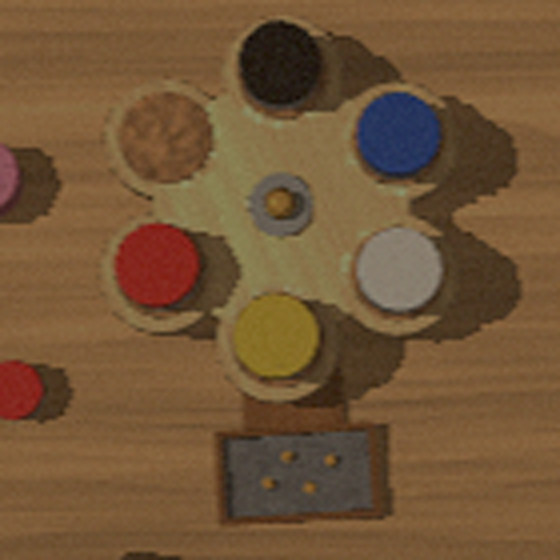

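The red lid is at (157,263) in the crop and the tray's outer corners are (218,433), (387,425), (390,516) and (222,523). That puts the axis at about (0.530, 0.003) and the tray at about (0.349, -0.010), 181 mm in front of the axis, which matches the given 180 mm. The red tin is at 118° and the front at 184°, so the disc needs about 66° counter-clockwise. I'll push from the left notch (88°) with shut fingers.

drive_tool:
  commands:
    - [-0.526,-0.254,0,0,0,0]
    - [-0.526,-0.254,0,0,0,0]
    - [-0.526,-0.254,0,0,0,0]
    - [-0.526,-0.254,0,0,0,0]
    - [-0.526,-0.254,0,0,0,0]
    - [-0.526,-0.254,0,0,0,0]
    - [-0.526,-0.254,0,0,0,0]
    - [-0.526,-0.254,0,0,0,0]
    - [-0.526,-0.254,0,0,0,0]
    - [-0.526,-0.254,0,0,0,0]
    - [-0.526,-0.254,0,0,0,0]
    - [-0.526,-0.254,0,0,0,0]
    - [-0.526,-0.254,0,0,0,0]
    - [-0.526,-0.254,0,0,0,0]
    - [-0.526,-0.254,0,0,0,0]
    - [-0.526,-0.254,0,0,0,0]
    - [-0.526,-0.254,0,0,0,0]
    - [-0.526,-0.254,0,0,0,0]
    - [-0.526,-0.254,0,0,0,0]
    - [-0.526,-0.254,0,0,0,0]
  gripper: 1

```text
time: 2.6
tool_pos: [0.531, 0.1239, 0.2048]
ee_rot: [-3.141, -0.001, 2.683]
wrist_force: [1.0, 0.9, 0.9]
width: 0.0005
finger_force: 0.0
```

drive_tool:
  commands:
    - [0,0,0,0,0,1]
    - [0,0,0,0,0,1]
    - [0,0,0,0,0,1]
    - [0,0,0,0,0,1]
    - [0,0,0,0,0,1]
    - [0,0,0,0,0,1]
    - [0,0,0,0,0,1]
    - [0,0,0,0,0,1]
    - [0,0,0,0,0,1]
    - [0,0,0,0,0,1]
    - [0,0,0,0,0,1]
    - [0,0,0,0,0,1]
    - [0,0,0,0,0,1]
    - [0,0,0,0,0,1]
    - [0,0,0,0,0,1]
    - [0,0,0,0,0,1]
    - [0,0,0,0,0,1]
    - [0,0,0,0,0,1]
    - [0,0,0,0,0,1]
    - [0,0,0,0,0,1]

```text
time: 5.1
tool_pos: [0.5305, 0.1245, 0.2048]
ee_rot: [-3.141, 0.001, 0.679]
wrist_force: [0.7, -1.0, 0.5]
width: 0.0005
finger_force: 0.0
```

drive_tool:
  commands:
    - [0,0,0,0,0,1]
    - [0,0,0,0,0,1]
    - [0,0,0,0,0,1]
    - [0,0,0,0,0,1]
    - [0,0,0,0,0,1]
    - [0,0,0,0,0,1]
    - [0,0,0,0,0,0.83]
    - [0,0,0,0,0,0]
    - [0,0,0,0,0,0]

```text
time: 6.22
tool_pos: [0.5307, 0.1246, 0.2051]
ee_rot: [3.142, 0.001, 0.001]
wrist_force: [-0.2, -0.2, 0.4]
width: 0.0004
finger_force: 0.0
```

Run:
```python
from bench import *
import cv2,pickle
from h import *
o=get_obs();print(o['time'],o['tool_pos'],o['ee_rot'],o['width'],o['joint_positions'].__repr__())
s=snapshot('wrist');pickle.dump(s,open('w.pkl','wb'));cv2.imwrite('pics/w1.png',s['image'])
for c in ('red','yellow','blue'):
    for a,p in blobs(s,c,200): print(c,a,p,ray(s,p,.086).round(4))
```

```text
6.225 [0.53070865 0.12457937 0.20513025] [3.14157718e+00 6.69190984e-04 1.00421858e-03] 0.00039545216008485295 array([1.26507749e-01, 7.69620275e-02, 1.38241965e+00, 6.88432325e-05,
       1.68287684e+00, 1.69630753e+00])
red 2912 [324.8 247.4] [0.4906 0.0843 0.086 ]
red 1017 [221.1 291.9] [0.4472 0.1765 0.086 ]
yellow 2749 [405.6 296.9] [0.4423 0.009  0.086 ]
blue 3950 [523.2 151.2] [ 0.5743 -0.0726  0.086 ]
```

View pics/w1.png

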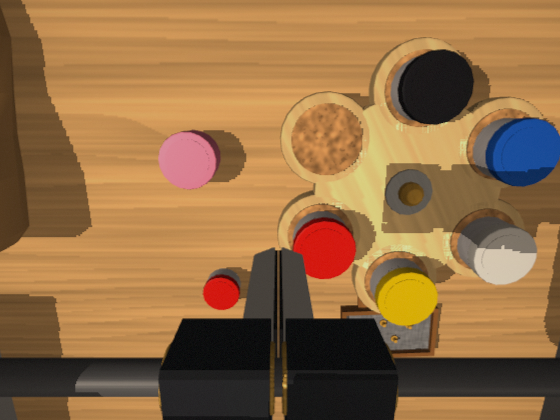

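The wrist view shows the red lid at (324,247), the empty petal at (325,138) and the left notch between them at about (300,190). All three views put the axis near (0.532, 0.005). I'll lower the fingertips into that notch.

drive_tool:
  commands:
    - [0.125,-0.1,0.4,0,0,0]
    - [0,0,0.5,0,0,0]
    - [0,0,0.5,0,0,0]
    - [0,0,0.5,0,0,0]
    - [0,0,0.5,0,0,0]
    - [0,0,0.5,0,0,0]
    - [0,0,0.2,0,0,0]
    - [0,0,0,0,0,0]
    - [0,0,0,0,0,0]

```text
time: 7.4
tool_pos: [0.5365, 0.1287, 0.0823]
ee_rot: [-3.141, -0.002, -0.0]
wrist_force: [0.7, -0.6, -0.5]
width: 0.0007
finger_force: 0.0
```

drive_tool:
  commands:
    - [0,0,0.3,0,0,0]
    - [0,0,0.3,0,0,0]
    - [0,0,0.3,0,0,0]
    - [0,0,0.2,0,0,0]
    - [0,0,0,0,0,0]
    - [0,0,0,0,0,0]

```text
time: 8.15
tool_pos: [0.5362, 0.1286, 0.0378]
ee_rot: [-3.141, -0.001, -0.0]
wrist_force: [0.7, -0.3, -0.2]
width: 0.0008
finger_force: 0.0
```

drive_tool:
  commands:
    - [0,0,0,0,0,0.3]
    - [-0.1,0,0,0,0,-0.32]
    - [-0.155,0,0,0,0,-0.5]
    - [-0.155,0,0,0,0,-0.5]
    - [-0.155,0,0,0,0,-0.5]
    - [-0.155,0,0,0,0,-0.5]
    - [-0.155,0,0,0,0,-0.5]
    - [-0.1,0,0,0,0,-0.32]
    - [-0.05,0,0,0,0,-0.16]
    - [0,0,0,0,0,0]

```text
time: 9.4
tool_pos: [0.4953, 0.1241, 0.0377]
ee_rot: [-3.141, -0.0, 0.3]
wrist_force: [0.2, 2.4, 0.7]
width: 0.0003
finger_force: 0.5
```

```bash
cat > m.py <<'E'
from bench import *
from h import *
C=np.array([.532,.005])
o=get_obs();t=o['tool_pos'][:2]-C
print(o['time'],o['tool_pos'],'r,ang',np.hypot(*t),np.degrees(np.arctan2(t[1],t[0])),o['ee_rot'][2],o['wrist_force'])
for n in('top','scene'):
    s=snapshot(n);L={c:[ray(s,p,.086)[:2] for a,p in blobs(s,c,100)] for c in HSV}
    for c in L:
        for q in L[c]:
            v=q-C
            if np.hypot(*v)<.12: print(n,c,q.round(4),np.hypot(*v).round(4),np.degrees(np.arctan2(v[1],v[0])).round(1)%360)
    cv2.imwrite(f'pics/{n}_last.png',s['image'])
E
python3 m.py
```

```text
9.4 [0.49532231 0.12412099 0.03766012] r,ang 0.12463973911135588 107.11374857053165 0.2998101894519898 [0.19277183 2.42862814 0.67891029]
top red [0.4675 0.0662] 0.0889 136.5
top yellow [ 0.433  -0.0055] 0.0996 186.0
top blue [ 0.5866 -0.0665] 0.09 307.4
scene yellow [ 0.4446 -0.0104] 0.0888 190.0
scene blue [ 0.5927 -0.0641] 0.092 311.3
```

drive_tool:
  commands:
    - [-0.1,0,0,0,0,-0.32]
    - [-0.155,0,0,0,0,-0.5]
    - [-0.155,0,0,0,0,-0.5]
    - [-0.155,0,0,0,0,-0.5]
    - [-0.155,0,0,0,0,-0.5]
    - [-0.155,0,0,0,0,-0.5]
    - [-0.155,0,0,0,0,-0.5]
    - [-0.155,0,0,0,0,-0.5]
    - [-0.155,0,0,0,0,-0.5]
    - [-0.155,0,0,0,0,-0.5]
    - [-0.155,0,0,0,0,-0.5]
    - [-0.155,0,0,0,0,-0.5]
    - [-0.155,0,0,0,0,-0.5]
    - [-0.155,0,0,0,0,-0.5]
    - [-0.155,0,0,0,0,-0.5]
    - [-0.1,0,0,0,0,-0.32]
    - [-0.05,0,0,0,0,-0.16]
    - [0,0,0,0,0,0]

```text
time: 11.75
tool_pos: [0.4207, 0.0656, 0.0373]
ee_rot: [-3.141, 0.0, 1.08]
wrist_force: [-0.5, 1.2, 0.7]
width: 0.0006
finger_force: 0.4
```

```bash
python3 m.py
```

```text
11.75 [0.42068466 0.06561458 0.03732947] r,ang 0.12674869950444598 151.43036546493792 1.0797393325018108 [-0.4768372   1.19660355  0.7094574 ]
top red [0.4383 0.001 ] 0.0938 182.5
top yellow [ 0.4759 -0.0756] 0.0982 235.2
top blue [ 0.6189 -0.0086] 0.0879 351.1
scene yellow [ 0.4811 -0.0689] 0.0897 235.4
scene blue [ 0.6248 -0.0061] 0.0934 353.2
```

View pics/scene_last.png

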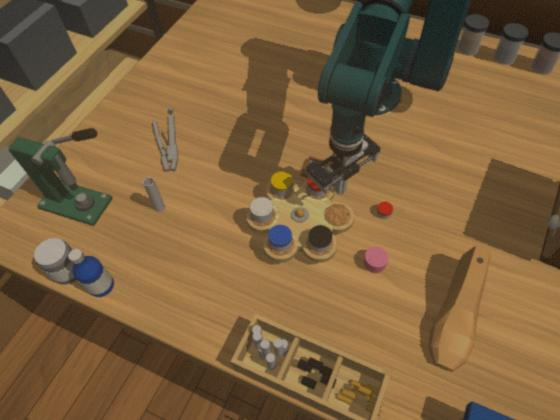

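The scene view shows the red tin nearly at the front (317,185), all tins upright, and about 11° still to go.

drive_tool:
  commands:
    - [-0.1,0,0,0,0,-0.32]
    - [-0.155,0,0,0,0,-0.5]
    - [-0.155,0,0,0,0,-0.5]
    - [-0.1,0,0,0,0,-0.32]
    - [-0.05,0,0,0,0,-0.16]
    - [0,0,0,0,0,0]
    - [0,0,0,0,0,0]

```text
time: 12.72
tool_pos: [0.4117, 0.0454, 0.0373]
ee_rot: [-3.141, 0.0, 1.26]
wrist_force: [-1.5, 1.6, 0.7]
width: 0.0009
finger_force: 0.7
```

drive_tool:
  commands:
    - [0.1,-0.1,0,0,0,0]
    - [0,0,-0.3,0,0,0]
    - [0,0,-0.5,0,0,0]
    - [0,0,-0.6,0,0,0]
    - [0,-0.6,-0.6,0,0,0]
    - [0,-0.6,-0.6,0,0,0]
    - [0,-0.6,-0.6,0,0,0]
    - [0,-0.6,-0.6,0,0,0]
    - [0,-0.6,-0.3,0,0,0]
    - [0,-0.6,0,0,0,0]
    - [0,-0.6,0,0,0,0]
    - [0,0,0,0,0,0]
    - [0,0,0,0,0,0]

```text
time: 14.35
tool_pos: [0.2501, 0.1016, 0.202]
ee_rot: [3.14, -0.0, 1.26]
wrist_force: [0.3, 0.2, 0.4]
width: 0.0008
finger_force: 0.0
```

```bash
python3 m.py
python3 - <<'E'
import cv2,numpy as np
a=cv2.imread('pics/top_last.png')[165:305,205:305];b=cv2.imread('pics/scene_last.png')[145:285,230:370]
f=lambda i:cv2.resize(i,None,fx=4,fy=4,interpolation=cv2.INTER_CUBIC)
cv2.imwrite('pics/c2.png',cv2.resize(np.hstack([f(a),f(b)]),(780,455)))
cv2.imwrite('pics/c2.png',np.hstack([f(a)[:, :390],f(b)[:,:400]]))
E
```

```text
14.35 [0.25007419 0.10161941 0.20201004] r,ang 0.29802260163034133 161.0827880411292 1.259823165926809 [0.29746225 0.24795611 0.43455951]
top red [ 0.438  -0.0037] 0.0944 185.3
top yellow [ 0.488  -0.0793] 0.0951 242.4
top blue [0.6197 0.0069] 0.0877 1.2
scene red [ 0.4444 -0.0005] 0.0878 183.6
scene yellow [ 0.495  -0.0761] 0.0892 245.5
scene blue [0.6254 0.0092] 0.0935 2.6
```

View pics/c2.png

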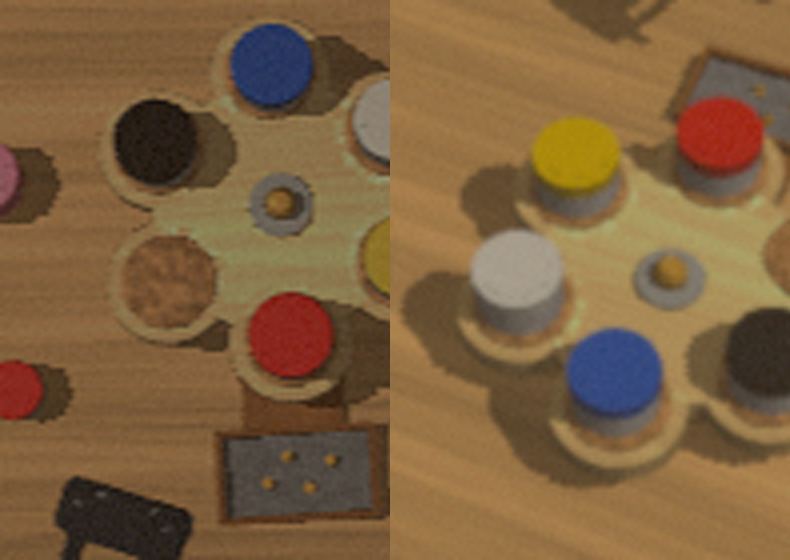

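The crop shows the red lid at (290,335), in line with the hub (280,203) and the tray's middle (305,474). The red tin's direction is 183.2° and the front's is 182.5–184°, an offset under 3 mm. All visible tins are upright, and the arm is clear.

```bash
python3 -c "
from bench import *
print(close_job())"
```

```text
the job is handed in; nothing more can be done
None
```

The job is handed in: one fingertip push at the left notch brought the red-lidded tin to the front. In the last pictures it was under 3 mm off the tray's centre line, the tins in view were upright and the arm was clear; no verdict came back.

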